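Zero the length gauge on its setting block

ROBOT

A 6-joint arm with a two-finger parallel gripper is mounted at the origin on the work surface. World frame = base frame: x ahead of the robot, y to its left, z up, the work surface at z = 0. Lengths are in m, angles in rad, forces in N, time in s.
With the tool pointing down it reaches from about 0.4 to 0.825 m from the base axis. Payload 7 kg.
Tool frame: the origin (TCP) lies at the very end of the fingers, on their centre line; the grasp point (between the pads) lies 19 mm behind it; z points along the fingers, y is the line along which they close (so a half turn about z gives the same grasp; the last joint's range is limited). The gripper opens to 88 mm and grips with 3 to 60 N. Pads are 19 mm wide; open, the fingers measure 130 mm over their backs; the gripper's body (78 mm by 193 mm) begins 47 mm behind the grasp point.
Start: joints at [1.524, 0.359, 0.012, 0, -1.224, -0.288], TCP at [0.222, 0.637, 0.227] pointing down, gripper open.
Joint ranges: [-3.07, 3.07], [-1.43, 2.12], [-1.02, 1.25], [-3.03, 1.67], [-3.05, -0], [-3.03, 3.03]. Speed limits (rad/s): [2.39, 2.39, 3.01, 3.14, 3.14, 3.14].

INTERFACE

Orientations are given as a unit quaternion [w, x, y, z].
In Python, from bench import env, optics gives the robot as it stands.
- The arm moves only by the tool carry_out, never from a script. Its arguments are lists of equal length, an entry for each row: "translation": the shift along the tool's x, y, z in mm, a list of three; "angular": the turn, a rotation vector about the tool's x, y, z in degrees, a list of three. A call has exactly 8 rows; each row is the pose to reach, as a shift and turn from the pose commanded when the call began, along the tool's axes at that moment; what a row does not reach only later rows make up. A row lasts 1/8 s, in which the tool goes at most 62.5 mm and 10.7 degrees, less where a joint would pass 70% of its speed; a pose out of reach is approached as far as the arm can. A call with a gripper value outside its range is refused whole. "hand" is the closure, from -1 (fully open) to 1 (shut), set as the call begins (left out, the last holds). The fingers move at their own pace and stop on an object; "grip_force" is the grip in N (left out, the last holds). Time passes only in rows, so rows that repeat a pose let the fingers close, or fill a call up. It gives the time, the measured TCP pose, the force, the opening and the grip force at its end, in the units of the state.
- env.observe(): the state, without advancing time (a new reading comes with each control period).
- optics.read_camera(name): name is "side" or "top" or "wrist"; returns a dict with "frame" (420x560x3 uint8, red, green, blue), "K" (3x3 intrinsics, pixels), "D" ([k1, k2, p1, p2, k3] as OpenCV has them; the pictures are not rectified), "R" (3x3) and "t" (3): a world point X has camera coordinates R X + t. Camera axes: x right, y down, z forward; pixel columns grow to the right and rows downward; lengths in m; the calibration is good to about 2 mm. A picture is of the moment at which its call begins. There is no depth.
- env.sign_off(): hands the job in; it is judged then, once.
The state is a dict: "time": time; "joints": joint angles; "joint_velocities": joint speeds; "tau": joint torques, N m; "tool_pos": TCP position; "tcp_rot": TCP orientation; "force": force on the tool from outside, world axes, zero at the start; "wrist_torque": the same for the moment, N m; "grip_width": opening from 0.0 (shut) to 1.0 (fully open); "grip_force": force on a finger pad.
Only numpy, scipy, OpenCV 4.12 (cv2) and the standard library are available. Lean on these libraries where they do the work, as an engineer would, in place of code of your own. Each camera call takes 0.05 s, during which the arm holds its last target. There are 200 camera calls.

TASK

Zero the length gauge: slide the red-handled carriage fully back against its yellow end stop, then lay the aluminium setting block lengthwise along the middle of the white bed, between the carriage and the blue backstop, and let go of it. Slide the carriage forward until the block is held snug and flush between carriage and backstop, and only then turn the black knob on the dial until its pointer stands on the red zero mark. Leave the concrete bar, the tools and the other things on the bench where they are.

Things in the scene. Friction and masses are not known exactly. Their poses are not given: they have to be found in the camera images.
- gauge: Length gauge fixed to the bench, grey base 225 x 290 x 12 mm (x -55..170, y -125..165). Origin at bench level under the bed's centre line; y = slide direction, from carriage to backstop. White bed 56 mm wide (x -28..28), its top 20 mm above the bench. Yellow end stop at the -y end, 46 mm high. Round dial, 100 mm across, 43 mm high, its upright axis at x = 105, y = -60 mm.
- setting_block: Loose aluminium setting block with a blue band round its middle, 40 (x) x 80 (y, its length) x 32 (z) mm, 0.2 to 0.4 kg. Origin at the centre of its underside. Starts flat on the bench. Both ends are alike.
- carriage (a joint): Travel of the carriage along the gauge's y axis, in m: 0 = fully back against the yellow end stop, grows towards the backstop, at most 0.13. Moves against about 3 N of friction and stays where it is left. At the start it stands too far forward for the block to go in.
- carriage_grip (a point): Grip point, 81 mm above the bench, in the red handle on the carriage: an upright fin, 12 mm thick along gauge y, 36 mm wide along gauge x, from 55 to 93 mm above the bench, its middle 25 mm behind the jaw face. Axes as the gauge. The steel carriage below is 50 x 50 mm, its top 55 mm above the bench.
- jaw_face (a point): Centre of the carriage's flat jaw face, which presses on the block, 36 mm above the bench (16 mm above the bed). It faces gauge +y. It moves with the carriage: it lies at gauge y = -35 mm when the carriage is fully back.
- backstop_face (a point): Centre of the flat face of the blue backstop (56 wide, 36 long, 36 mm high, fixed on the bed), 36 mm above the bench, facing gauge -y. Its place along the bed varies: 135 to 165 mm from the jaw face when the carriage is fully back. With the block snug between them the faces are 80 mm apart.
- pointer_knob (a joint): Angle of the pointer knob in rad, 0 = pointer along the gauge's +x, positive = anticlockwise from above, limits -2.6 and 2.6. Stiff with about 0.04 N m of friction; stays where it is left. Does not move with the carriage.
- knob_grip (a point): Grip point on the axis of the black knob on the dial, 66 mm above the bench. The knob is an upright bar 36 mm long (along the point's x, the pointer's direction), 13 mm thick (along the point's y), from 48 to 74 mm above the bench; the dial's face below it is 43 mm above the bench.
- pointer_tip (a point): Tip of the thin black pointer that the knob carries, 41 mm from the dial's axis, just above the white scale.
- zero_mark (a point): The red zero mark on the white scale disc of the dial, 41 mm from the dial's axis. The disc is geared to the carriage and turns with it, 15 rad anticlockwise from above per metre of forward travel; it cannot be turned by itself. The black ticks stand 15 degrees apart.
- test_bar: Bystander: plain grey concrete bar of the same size as the setting block (40 x 80 x 32 mm), loose on the bench; the two may have changed places. Origin at the centre of its underside.
- cast_ring: Bystander: concrete ring 90 mm across and 22 mm high, lying on the bench.
- bar_clamp: Bystander: steel bar clamp 260 mm long with a red handle, lying on the bench.
- screwdriver: Bystander: screwdriver lying on the bench.
- wrench: Bystander: wrench lying on the bench.
- jar: Bystander: amber glass jar, 64 mm across and 85 mm high, standing on the bench.
- brush: Bystander: brush lying on the bench.

How it is judged:
By the outcome, as a careful person would: the job done as asked, in the order asked, and still so for the second after the job is handed in, with the robot touching nothing.
It also fails if it takes over 72 s, if anything falls off the work surface, if the arm or the gripper's body presses on something with over 40 N, if the wrist force passes 120 N, or if a joint passes its speed limit or range.

## Working session

There is one attempt and no reset: what is moved stays moved. The work goes in short steps, Python scripts to look and compute and a tool call to move; the robot and the scene stay as the last step left them, time stands still between calls to the robot, and variables do not carry over. Pictures are saved under pics/ and viewed, at most 10 in all, crops included, and the job is handed in when it is done.

Besides the shell and the picture viewer there is one more tool, called by a JSON object that holds its "name" and its "arguments", one argument or row to a line. carry_out: Moves the arm, as the interface text tells. Its arguments: {"type":"object","properties":{"translation":{"type":"array"},"angular":{"type":"array"},"hand":{"type":"number"},"grip_force":{"type":"number"}},"required":["translation","angular"]}

```bash
mkdir -p pics; ls; python3 - <<'E'
from bench import env, optics
import cv2
s=env.observe(); print({k:s[k] for k in('time','tool_pos','tcp_rot','force','grip_width')})
for n in('top','side'):
    c=optics.read_camera(n); cv2.imwrite(f'pics/{n}0.png',c['frame'][:,:,::-1]); print(n,c['K'],c['D'],c['R'],c['t'])
E
```

```text
pics
{'time': 0.0, 'tool_pos': array([0.22167202, 0.63704972, 0.22563531]), 'tcp_rot': array([ 8.32157034e-04,  9.86009833e-01, -1.66685072e-01, -5.26406516e-05]), 'force': array([ 0.73673374,  0.19221424, -0.41087543]), 'grip_width': 0.9984402500617761}
top [[426.67624027   0.         278.72781953]
 [  0.         426.67624027 211.62810632]
 [  0.           0.           1.        ]] [-0.05341163  0.          0.          0.          0.        ] [[-0.0068181  -0.99976514  0.0205713 ]
 [-0.98621835  0.0033221  -0.16541561]
 [ 0.16530842 -0.02141561 -0.98600938]] [0.03222386 0.54380744 1.17054441]
side [[474.97212989   0.         282.71290747]
 [  0.         474.97212989 203.96630315]
 [  0.           0.           1.        ]] [-0.02427952  0.          0.          0.          0.        ] [[ 0.91325359  0.40733239  0.00694254]
 [ 0.25277731 -0.55320675 -0.79376692]
 [-0.31948632  0.72666541 -0.60818244]] [-0.5204462  -0.04609276  1.88711214]
```

View pics/top0.png

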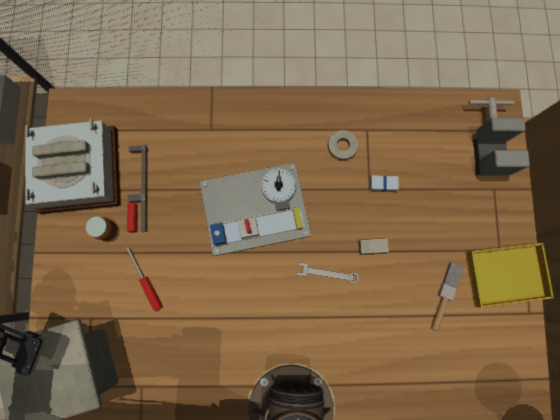

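View pics/side0.png

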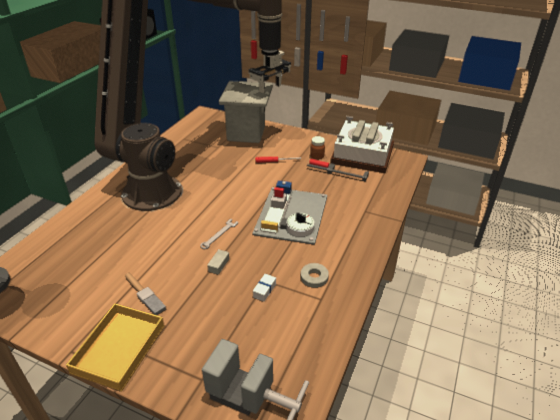

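The top view shows the gauge base around (255,210), with the backstop at (218,234), handle at (248,227), stop at (298,218) and dial at (278,185). The setting block, with its blue band, is at (385,183) and the concrete bar is at (374,246). Next I'll take enlarged crops.

```bash
cat > h.py <<'E'
import numpy as np, cv2
from bench import env, optics
def ray(c,px):
    u=cv2.undistortPoints(np.array([[px]],float),c['K'],c['D'])[0,0]
    return -c['R'].T@c['t'], c['R'].T@np.array([u[0],u[1],1])
def at(c,px,z):
    o,d=ray(c,px); return o+d*(z-o[2])/d[2]
def proj(c,X):
    return cv2.projectPoints(np.array(X,float).reshape(-1,3),cv2.Rodrigues(c['R'])[0],c['t'],c['K'],c['D'])[0][:,0]
E
python3 - <<'E'
from h import *
c=optics.read_camera('top')['frame'][:,:,::-1]
a=cv2.resize(c[155:265,195:315],None,fx=5,fy=5,interpolation=cv2.INTER_CUBIC)
b=cv2.resize(c[165:265,352:410],None,fx=3.4,fy=5.5,interpolation=cv2.INTER_CUBIC)
out=np.zeros((550,800,3),np.uint8); out[:,:600]=a; out[:,600:600+b.shape[1]]=b[:550]
cv2.imwrite('pics/crop1.png',out)
E
```

```text
(no output)
```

View pics/crop1.png

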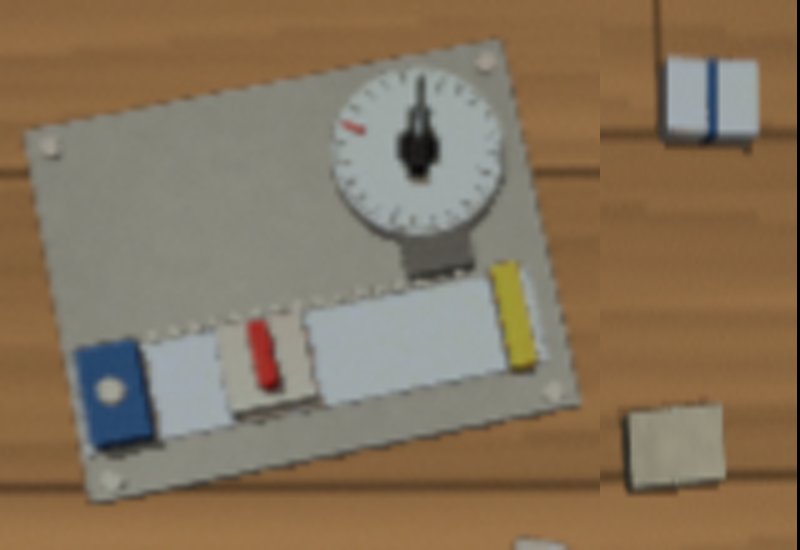

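The crop shows the base corners at (25,130), (500,38), (580,403) and (92,502). The red mark is at (352,127), the knob at (418,150), the red handle top at (263,355) and the block at (711,97). I'll fit poses from these.

```bash
cat >> h.py <<'E'
def fit2(P,W):  # planar rigid: W = R P + t
    P,W=np.array(P),np.array(W); p,w=P-P.mean(0),W-W.mean(0)
    a=np.arctan2((p[:,0]*w[:,1]-p[:,1]*w[:,0]).sum(),(p*w).sum())
    R=np.array([[np.cos(a),-np.sin(a)],[np.sin(a),np.cos(a)]]); t=W.mean(0)-R@P.mean(0)
    return a,R,t,np.linalg.norm(P@R.T+t-W,axis=1)
E
python3 - <<'E'
from h import *
c=optics.read_camera('top')
A=lambda u,v:(195+u/5-.4,155+v/5-.4)
B=lambda u,v:(352+(u-600)/3.4-.35,165+v/5.5-.4)
W=[at(c,A(*p),.012)[:2] for p in((25,130),(500,38),(580,403),(92,502))]
a,R,t,e=fit2([(.17,.165),(.17,-.125),(-.055,-.125),(-.055,.165)],W)
print('gauge',t,np.degrees(a),e)
g=lambda p,z:(R.T@(at(c,A(*p),z)[:2]-t)).round(4)
print('dial axis',g((418,150),.07),'tip',g((421,78),.045),'zero',g((352,127),.043))
print('handle',g((263,355),.093),'carr front top',g((220,325),.055),g((232,413),.055),'back',g((303,310),.055),g((317,400),.055))
print('backstop', g((135,340),.056),g((153,438),.056),'stop',g((490,265),.046),g((510,368),.046))
for n,q in(('blk',((668,57),(757,60),(757,135),(664,135))),('bar',((626,413),(720,405),(723,480),(630,488)))):
    w=np.array([at(c,B(*p),.032)[:2] for p in q]); print(n,w.round(4).tolist(),w.mean(0),[np.linalg.norm(w[i]-w[i-1]).round(4) for i in range(4)])
    d=w[0]+w[3]-w[1]-w[2]; print(' len dir deg',np.degrees(np.arctan2(d[1],d[0])))
s=env.observe(); q=s['tcp_rot']; from scipy.spatial.transform import Rotation as Ro
print(Ro.from_quat(np.r_[q[1:],q[0]]).as_matrix().round(4),s['tool_pos'],s['time'])
E
```

```text
gauge [0.5089893  0.06857526] 11.22918548608211 [0.00133637 0.00147455 0.00134783 0.0014242 ]
dial axis [ 0.0987 -0.0579] tip [ 0.1459 -0.0699] zero [ 0.1256 -0.0251]
handle [-0.0017  0.0491] carr front top [0.0252 0.0706] [-0.025   0.0733] back [0.0243 0.0232] [-0.0273  0.0253]
backstop [0.0261 0.1188] [-0.0301  0.1189] stop [ 0.0301 -0.0863] [-0.0301 -0.0852]
blk [[0.6547, -0.2452], [0.6531, -0.3233], [0.6119, -0.321], [0.6119, -0.2398]] [ 0.63288862 -0.28231196] [np.float64(0.0431), np.float64(0.0781), np.float64(0.0413), np.float64(0.0811)]
 len dir deg 89.40339272824501
bar [[0.4638, -0.2012], [0.4675, -0.2815], [0.4283, -0.2822], [0.4248, -0.2031]] [ 0.44611974 -0.24202356] [np.float64(0.0391), np.float64(0.0804), np.float64(0.0392), np.float64(0.0792)]
 len dir deg 92.5973680165185
[[ 9.445e-01 -3.286e-01 -2.000e-04]
 [-3.286e-01 -9.445e-01 -1.000e-03]
 [ 2.000e-04  1.000e-03 -1.000e+00]] [0.22174245 0.63723936 0.22598025] 0.2
```

```bash
cat >> h.py <<'E'
from scipy.spatial.transform import Rotation as Ro
G=(11.23,np.array([.50899,.06858]))
def gw(x,y,G=G):
    a=np.radians(G[0]); return G[1]+np.array([[np.cos(a),-np.sin(a)],[np.sin(a),np.cos(a)]])@[x,y]
def pose():
    s=env.observe(); q=s['tcp_rot']; return s,Ro.from_quat(np.r_[q[1:],q[0]])
def go(x,y,z,yaw):
    s,R=pose(); y_=np.radians(yaw)
    T=Ro.from_matrix(np.array([[np.cos(y_),np.sin(y_),0],[np.sin(y_),-np.cos(y_),0],[0,0,-1]]))
    print('t',s['time'],'pos',s['tool_pos'].round(4),'-> mm',(R.inv().apply(np.array([x,y,z])-s['tool_pos'])*1000).round(1),'rotdeg',np.degrees((R.inv()*T).as_rotvec()).round(2))
E
python3 -c "
from h import *
p=gw(0,.048);print(p);go(*p,.2,11.2)"
```

```text
[0.4996421  0.11566096]
t 0.2 pos [0.2217 0.6372 0.226 ] -> mm [433.9 401.3  26.5] rotdeg [ 6.000e-02  1.000e-02 -3.038e+01]
```

{"name": "carry_out", "arguments": {
  "translation": [
    [50, 46, 0],
    [100, 92, 0],
    [150, 138, 3],
    [195, 180, 6],
    [240, 222, 9],
    [285, 264, 12],
    [325, 300, 15],
    [360, 333, 18]
  ],
  "angular": [
    [0, 0, -4],
    [0, 0, -8],
    [0, 0, -12],
    [0, 0, -16],
    [0, 0, -20],
    [0, 0, -24],
    [0, 0, -28],
    [0, 0, -30.4]
  ],
  "hand": -1
}}

```text
time: 1.2
tool_pos: [0.453, 0.2027, 0.2087]
tcp_rot: [-0.0, 0.995, 0.099, 0.0]
force: [1.8, 0.5, -0.5]
grip_width: 1.003
grip_force: 0.0
```

```bash
python3 -c "
from h import *
p=gw(0,.048);go(*p,.2,11.2)"
```

```text
t 1.2 pos [0.453  0.2027 0.2087] -> mm [28.7 94.5  8.7] rotdeg [-0.02 -0.03  0.11]
```

{"name": "carry_out", "arguments": {
  "translation": [
    [10, 30, 3],
    [18, 60, 6],
    [25, 80, 8],
    [28, 90, 9],
    [28.7, 94.5, 9],
    [28.7, 94.5, 9],
    [28.7, 94.5, 9],
    [28.7, 94.5, 9]
  ],
  "angular": [
    [0, 0, 0],
    [0, 0, 0],
    [0, 0, 0],
    [0, 0, 0],
    [0, 0, 0],
    [0, 0, 0],
    [0, 0, 0],
    [0, 0, 0]
  ]
}}

```text
time: 2.2
tool_pos: [0.4988, 0.1181, 0.1997]
tcp_rot: [-0.0, 0.995, 0.098, 0.0]
force: [0.3, -0.6, -0.5]
grip_width: 1.004
grip_force: 0.0
```

```bash
python3 -c "
from h import *
c=optics.read_camera('wrist');cv2.imwrite('pics/w1.png',c['frame'][:,:,::-1])
print(c['t'],-c['R'].T@c['t'],pose()[0]['tool_pos'],pose()[0]['tcp_rot'])
for n,x,y,z in(('h',0,.048,.093),('hl',-.018,.048,.093),('hr',.018,.048,.093),('bs',-.028,.119,.056),('bs2',.028,.119,.056),('knob',.105,-.06,.074),('corner',.17,.165,.012),('c2',-.055,.165,.012)): print(n,proj(c,[*gw(x,y),z]).round(1))
"
```

```text
[0.01927445 0.46302737 0.50980639] [0.57363513 0.13305464 0.35764174] [0.49882131 0.1180151  0.19965734] [-4.11980423e-05  9.95176825e-01  9.80972958e-02  8.25614367e-05]
h [[281.9 204.4]]
hl [[281.8 223.4]]
hr [[281.9 184.8]]
bs [[213.2 220.6]]
bs2 [[209.8 167. ]]
knob [[405.2  83.2]]
corner [[167.   23.1]]
c2 [[184.1 229.8]]
```

View pics/w1.png

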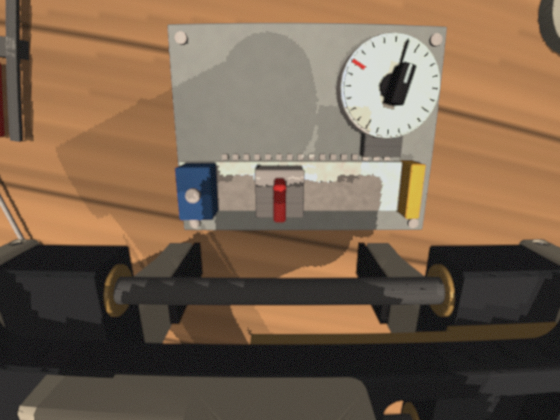

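The wrist view shows the red handle at (280,200), the backstop at (197,190), the dial at (390,85) and the base corners within about 3 px of prediction. I'll descend onto the handle.

{"name": "carry_out", "arguments": {
  "translation": [
    [0, 0, 40],
    [0, 0, 80],
    [0, 0, 110],
    [0, 0, 128],
    [0, 0, 137.5],
    [0, 0, 137.5],
    [0, 0, 137.5],
    [0, 0, 137.5]
  ],
  "angular": [
    [0, 0, 0],
    [0, 0, 0],
    [0, 0, 0],
    [0, 0, 0],
    [0, 0, 0],
    [0, 0, 0],
    [0, 0, 0],
    [0, 0, 0]
  ]
}}

```text
time: 3.25
tool_pos: [0.4994, 0.1179, 0.0629]
tcp_rot: [-0.0, 0.995, 0.098, 0.001]
force: [-0.2, -0.6, -0.7]
grip_width: 1.002
grip_force: 0.0
```

{"name": "carry_out", "arguments": {
  "translation": [
    [0, 0, 0],
    [0, 0, 0],
    [0, 0, 0],
    [0, 0, 0],
    [0, 0, 0],
    [0, 0, 0],
    [0, 0, 0],
    [0, 0, 0]
  ],
  "angular": [
    [0, 0, 0],
    [0, 0, 0],
    [0, 0, 0],
    [0, 0, 0],
    [0, 0, 0],
    [0, 0, 0],
    [0, 0, 0],
    [0, 0, 0]
  ],
  "hand": 1,
  "grip_force": 20
}}

```text
time: 4.25
tool_pos: [0.4989, 0.1176, 0.0621]
tcp_rot: [0.0, 0.995, 0.098, -0.0]
force: [0.1, 0.4, -0.5]
grip_width: 0.154
grip_force: 0.0
```

{"name": "carry_out", "arguments": {
  "translation": [
    [0, 0, 0],
    [0, 0, 0],
    [0, 10, 0],
    [0, 27, 0],
    [0, 44, 0],
    [0, 61, 0],
    [0, 78, 0],
    [0, 92, 0]
  ],
  "angular": [
    [0, 0, 0],
    [0, 0, 0],
    [0, 0, 0],
    [0, 0, 0],
    [0, 0, 0],
    [0, 0, 0],
    [0, 0, 0],
    [0, 0, 0]
  ]
}}

```text
time: 5.25
tool_pos: [0.5172, 0.0261, 0.0621]
tcp_rot: [-0.0, 0.995, 0.097, 0.0]
force: [-0.9, 3.1, -0.4]
grip_width: 0.133
grip_force: 20.0
```

{"name": "carry_out", "arguments": {
  "translation": [
    [0, 3, 0],
    [0, 5, 0],
    [0, 7, 0],
    [0, 9, 0],
    [0, 10, 0],
    [0, 11, 0],
    [0, 12, 0],
    [0, 13, 0]
  ],
  "angular": [
    [0, 0, 0],
    [0, 0, 0],
    [0, 0, 0],
    [0, 0, 0],
    [0, 0, 0],
    [0, 0, 0],
    [0, 0, 0],
    [0, 0, 0]
  ]
}}

```text
time: 6.25
tool_pos: [0.5194, 0.0146, 0.0621]
tcp_rot: [-0.0, 0.995, 0.098, 0.0]
force: [0.5, 4.1, -2.2]
grip_width: 0.133
grip_force: 20.0
```

{"name": "carry_out", "arguments": {
  "translation": [
    [0, 1, 0],
    [0, 2, 0],
    [0, 2.5, 0],
    [0, 3, 0],
    [0, 3.5, 0],
    [0, 4, 0],
    [0, 4, 0],
    [0, 4, 0]
  ],
  "angular": [
    [0, 0, 0],
    [0, 0, 0],
    [0, 0, 0],
    [0, 0, 0],
    [0, 0, 0],
    [0, 0, 0],
    [0, 0, 0],
    [0, 0, 0]
  ]
}}

```text
time: 7.25
tool_pos: [0.5202, 0.0106, 0.0621]
tcp_rot: [0.0, 0.995, 0.098, 0.0]
force: [1.6, 1.8, -1.4]
grip_width: 0.135
grip_force: 20.0
```

{"name": "carry_out", "arguments": {
  "translation": [
    [0, 1, 0],
    [0, 2, 0],
    [0, 2.5, 0],
    [0, 3, 0],
    [0, 3.5, 0],
    [0, 4, 0],
    [0, 4, 0],
    [0, 4, 0]
  ],
  "angular": [
    [0, 0, 0],
    [0, 0, 0],
    [0, 0, 0],
    [0, 0, 0],
    [0, 0, 0],
    [0, 0, 0],
    [0, 0, 0],
    [0, 0, 0]
  ]
}}

```text
time: 8.25
tool_pos: [0.5203, 0.0102, 0.062]
tcp_rot: [-0.002, 0.995, 0.098, 0.0]
force: [-8.8, 27.1, 3.1]
grip_width: 0.132
grip_force: 20.0
```

```bash
python3 -c "
from h import *
s,_=pose();a=np.radians(11.23);d=s['tool_pos'][:2]-G[1];print(d@[np.cos(a),np.sin(a)],d@[-np.sin(a),np.cos(a)],s['force'])"
```

```text
-0.00022617710947588234 -0.05945857049723102 [-8.77614755 27.12411317  3.09549885]
```

{"name": "carry_out", "arguments": {
  "translation": [
    [0, -1.5, 0],
    [0, -3.4, 0],
    [0, -3.4, 0],
    [0, -3.4, 0],
    [0, -3.4, 0],
    [0, -3.4, 0],
    [0, -3.4, 0],
    [0, -3.4, 0]
  ],
  "angular": [
    [0, 0, 0],
    [0, 0, 0],
    [0, 0, 0],
    [0, 0, 0],
    [0, 0, 0],
    [0, 0, 0],
    [0, 0, 0],
    [0, 0, 0]
  ]
}}

```text
time: 9.25
tool_pos: [0.5203, 0.0105, 0.0621]
tcp_rot: [-0.0, 0.995, 0.098, 0.0]
force: [-0.1, 7.2, -1.0]
grip_width: 0.136
grip_force: 20.0
```

{"name": "carry_out", "arguments": {
  "translation": [
    [0, 0, 0],
    [0, 0, 0],
    [0, 0, 0],
    [0, 0, -15],
    [0, 0, -50],
    [0, 0, -90],
    [0, 0, -110],
    [0, 0, -120]
  ],
  "angular": [
    [0, 0, 0],
    [0, 0, 0],
    [0, 0, 0],
    [0, 0, 0],
    [0, 0, 0],
    [0, 0, 0],
    [0, 0, 0],
    [0, 0, 0]
  ],
  "hand": -0.3
}}

```text
time: 10.25
tool_pos: [0.5208, 0.0102, 0.1843]
tcp_rot: [-0.0, 0.995, 0.098, 0.001]
force: [0.1, -0.3, -0.2]
grip_width: 0.652
grip_force: 0.0
```

```bash
python3 -c "
from h import *
go(.6329,-.2823,.18,-90.6)"
```

```text
t 10.25 pos [0.5208 0.0102 0.1843] -> mm [ 53.1 308.7   4.3] rotdeg [-1.6000e-01 -1.0000e-01  1.0182e+02]
```

{"name": "carry_out", "arguments": {
  "translation": [
    [7, 40, 0],
    [14, 80, 0],
    [21, 120, 0],
    [28, 160, 0],
    [35, 200, 0],
    [42, 240, 0],
    [48, 280, 2],
    [53.1, 308.7, 4]
  ],
  "angular": [
    [0, 0, 10],
    [0, 0, 20],
    [0, 0, 30],
    [0, 0, 40],
    [0, 0, 50],
    [0, 0, 60],
    [0, 0, 70],
    [0, 0, 80]
  ],
  "hand": -1
}}

```text
time: 11.25
tool_pos: [0.6322, -0.284, 0.1772]
tcp_rot: [0.0, 0.823, -0.568, -0.001]
force: [-0.4, 0.9, 0.8]
grip_width: 1.0
grip_force: 0.0
```

```bash
python3 -c "
from h import *
go(.6329,-.2823,.010,-90.6)"
```

```text
t 11.25 pos [ 0.6322 -0.284   0.1772] -> mm [ -1.3  -1.5 167.2] rotdeg [ 0.09  0.03 21.44]
```

{"name": "carry_out", "arguments": {
  "translation": [
    [0, 0, 10],
    [-1, -1, 30],
    [-1.3, -1.5, 50],
    [-1.3, -1.5, 67],
    [-1.3, -1.5, 67],
    [-1.3, -1.5, 67],
    [-1.3, -1.5, 67],
    [-1.3, -1.5, 67]
  ],
  "angular": [
    [0, 0, 10],
    [0, 0, 21.4],
    [0, 0, 21.4],
    [0, 0, 21.4],
    [0, 0, 21.4],
    [0, 0, 21.4],
    [0, 0, 21.4],
    [0, 0, 21.4]
  ]
}}

```text
time: 12.25
tool_pos: [0.6336, -0.2807, 0.1118]
tcp_rot: [0.0, -0.706, 0.708, -0.0]
force: [-0.3, -0.2, -1.2]
grip_width: 1.005
grip_force: 0.0
```

```bash
python3 -c "
from h import *
c=optics.read_camera('wrist');f=c['frame'][:,:,::-1].copy()
w=[[.6329+sx*.02,-.2823+sy*.04,.032] for sx,sy in((1,1),(1,-1),(-1,-1),(-1,1))]
p=proj(c,w).round(1);print(p.tolist())
for q in p: cv2.circle(f,tuple(int(v) for v in q),2,(0,255,0),-1)
cv2.imwrite('pics/w2.png',f);go(.6329,-.2823,.010,-90.6)
"
```

```text
[[256.1, 257.5], [253.5, 163.4], [305.1, 163.2], [303.2, 257.3]]
t 12.3 pos [ 0.6335 -0.2807  0.1117] -> mm [  1.6   0.7 101.7] rotdeg [-0.05 -0.01  0.42]
```

View pics/w2.png

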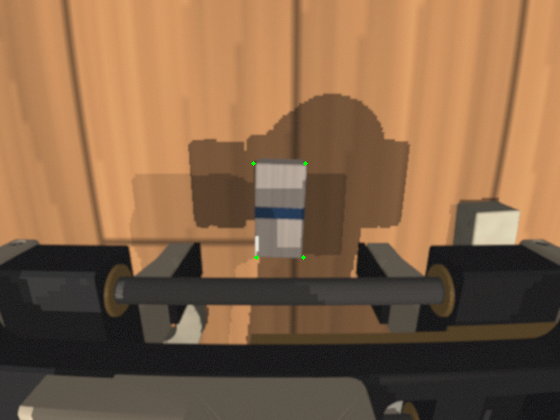

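The wrist view shows the projected corners sitting on the block, (254–305, 163–257), within about 2 px, and the bar well clear at (487,225). I'll grasp it.

{"name": "carry_out", "arguments": {
  "translation": [
    [1, 0.5, 30],
    [1.6, 0.7, 60],
    [1.6, 0.7, 85],
    [1.6, 0.7, 97],
    [1.6, 0.7, 101.5],
    [1.6, 0.7, 101.5],
    [1.6, 0.7, 101.5],
    [1.6, 0.7, 101.5]
  ],
  "angular": [
    [0, 0, 0.4],
    [0, 0, 0.4],
    [0, 0, 0.4],
    [0, 0, 0.4],
    [0, 0, 0.4],
    [0, 0, 0.4],
    [0, 0, 0.4],
    [0, 0, 0.4]
  ]
}}

```text
time: 13.3
tool_pos: [0.6331, -0.2823, 0.0104]
tcp_rot: [0.0, -0.704, 0.711, -0.001]
force: [0.6, 0.2, -0.3]
grip_width: 1.003
grip_force: 0.0
```

{"name": "carry_out", "arguments": {
  "translation": [
    [0, 0, 0],
    [0, 0, 0],
    [0, 0, 0],
    [0, 0, 0],
    [0, 0, 0],
    [0, 0, 0],
    [0, 0, 0],
    [0, 0, 0]
  ],
  "angular": [
    [0, 0, 0],
    [0, 0, 0],
    [0, 0, 0],
    [0, 0, 0],
    [0, 0, 0],
    [0, 0, 0],
    [0, 0, 0],
    [0, 0, 0]
  ],
  "hand": 1,
  "grip_force": 30
}}

```text
time: 14.3
tool_pos: [0.6328, -0.2822, 0.0095]
tcp_rot: [0.0, -0.704, 0.711, -0.0]
force: [0.8, -0.6, -0.7]
grip_width: 0.46
grip_force: 29.8
```

{"name": "carry_out", "arguments": {
  "translation": [
    [0, 0, -15],
    [0, 0, -45],
    [0, 0, -85],
    [0, 0, -120],
    [0, 0, -140],
    [0, 0, -150],
    [0, 0, -150],
    [0, 0, -150]
  ],
  "angular": [
    [0, 0, 0],
    [0, 0, 0],
    [0, 0, 0],
    [0, 0, 0],
    [0, 0, 0],
    [0, 0, 0],
    [0, 0, 0],
    [0, 0, 0]
  ]
}}

```text
time: 15.3
tool_pos: [0.6319, -0.282, 0.1583]
tcp_rot: [-0.0, -0.703, 0.711, 0.001]
force: [0.3, -0.0, -4.1]
grip_width: 0.452
grip_force: 29.9
```

```bash
python3 -c "
from h import *
go(*gw(0,.055),.160,-78.77)"
```

```text
t 15.3 pos [ 0.6319 -0.282   0.1583] -> mm [-403.1  137.8   -1.2] rotdeg [  0.11   0.05 -11.82]
```

{"name": "carry_out", "arguments": {
  "translation": [
    [-25, 8, 0],
    [-75, 26, 0],
    [-130, 44, 0],
    [-185, 63, 0],
    [-240, 82, 0],
    [-295, 101, 0],
    [-345, 118, 0],
    [-380, 130, 0]
  ],
  "angular": [
    [0, 0, -1],
    [0, 0, -3],
    [0, 0, -5],
    [0, 0, -7],
    [0, 0, -9],
    [0, 0, -11],
    [0, 0, -11.8],
    [0, 0, -11.8]
  ]
}}

```text
time: 16.3
tool_pos: [0.5052, 0.1008, 0.1589]
tcp_rot: [0.001, 0.773, -0.634, -0.0]
force: [1.1, -1.1, -2.8]
grip_width: 0.452
grip_force: 29.9
```

```bash
python3 -c "
from h import *
go(*gw(0,.055),.060,-78.77)"
```

```text
t 16.3 pos [0.5052 0.1008 0.1589] -> mm [-22.7   2.4  98.9] rotdeg [ 0.07 -0.02  0.07]
```

{"name": "carry_out", "arguments": {
  "translation": [
    [-12, 1.5, 5],
    [-20, 2.4, 30],
    [-22.7, 2.4, 60],
    [-22.7, 2.4, 85],
    [-22.7, 2.4, 96],
    [-22.7, 2.4, 99],
    [-22.7, 2.4, 99],
    [-22.7, 2.4, 99]
  ],
  "angular": [
    [0, 0, 0],
    [0, 0, 0],
    [0, 0, 0],
    [0, 0, 0],
    [0, 0, 0],
    [0, 0, 0],
    [0, 0, 0],
    [0, 0, 0]
  ]
}}

```text
time: 17.3
tool_pos: [0.5003, 0.1211, 0.0614]
tcp_rot: [-0.001, 0.773, -0.635, 0.0]
force: [0.5, -0.3, -3.3]
grip_width: 0.456
grip_force: 29.9
```

```bash
python3 -c "
from h import *
go(*gw(0,.055),.0305,-78.77)
for n in('top','side','wrist'):
    c=optics.read_camera(n)
    cv2.imwrite('pics/%s3.png'%n,c['frame'][:,:,::-1])
a=cv2.imread('pics/wrist3.png');b=cv2.imread('pics/side3.png')
b=cv2.resize(b[165:245,250:335],None,fx=4.5,fy=4.5,interpolation=2)
o=np.zeros((600,800,3),np.uint8);o[:b.shape[0],400:400+b.shape[1]]=b[:,:400];o[:260,:400]=a[20:280,80:480];cv2.imwrite('pics/m3.png',o[:400])"
```

```text
t 17.3 pos [0.5003 0.1211 0.0614] -> mm [-1.8  1.7 30.9] rotdeg [-0.08  0.03 -0.01]
```

View pics/m3.png

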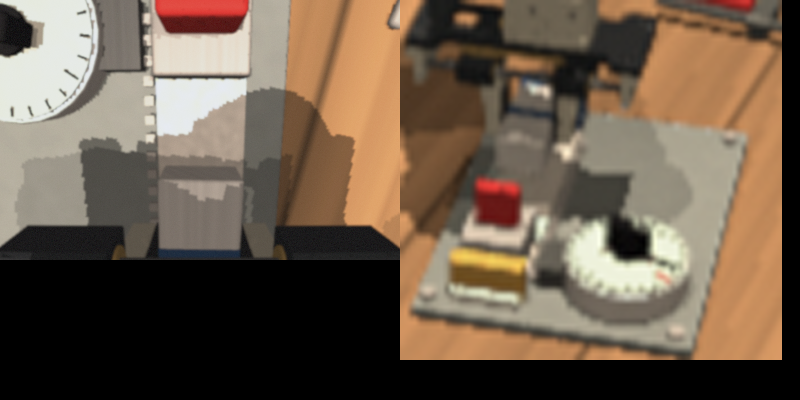

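The wrist view shows the block end (163–240) centred on the bed (156–245) and parallel to it. The carriage is fully back and clear, and in the side view it sits against the yellow stop. I'll lower the block.

{"name": "carry_out", "arguments": {
  "translation": [
    [0, 0.5, 8],
    [0, 0.5, 18],
    [0, 0.5, 25],
    [0, 0.5, 28],
    [0, 0.5, 30],
    [0, 0.5, 30.5],
    [0, 0.5, 31],
    [0, 0.5, 31]
  ],
  "angular": [
    [0, 0, 0],
    [0, 0, 0],
    [0, 0, 0],
    [0, 0, 0],
    [0, 0, 0],
    [0, 0, 0],
    [0, 0, 0],
    [0, 0, 0]
  ]
}}

```text
time: 18.45
tool_pos: [0.4993, 0.1208, 0.0297]
tcp_rot: [-0.0, 0.773, -0.635, 0.0]
force: [-0.3, -1.3, -3.0]
grip_width: 0.451
grip_force: 29.9
```

{"name": "carry_out", "arguments": {
  "translation": [
    [0, 0, 0.3],
    [0, 0, 0.6],
    [0, 0, 0.9],
    [0, 0, 1.2],
    [0, 0, 1.2],
    [0, 0, 1.2],
    [0, 0, 1.2],
    [0, 0, 1.2]
  ],
  "angular": [
    [0, 0, 0],
    [0, 0, 0],
    [0, 0, 0],
    [0, 0, 0],
    [0, 0, 0],
    [0, 0, 0],
    [0, 0, 0],
    [0, 0, 0]
  ]
}}

```text
time: 19.45
tool_pos: [0.4993, 0.1208, 0.0294]
tcp_rot: [-0.0, 0.773, -0.634, 0.0]
force: [-4.5, 0.6, 10.9]
grip_width: 0.457
grip_force: 29.9
```

{"name": "carry_out", "arguments": {
  "translation": [
    [0, 0, -0.6],
    [0, 0, -0.6],
    [0, 0, -0.6],
    [0, 0, -0.6],
    [0, 0, -0.6],
    [0, 0, -0.6],
    [0, 0, -0.6],
    [0, 0, -0.6]
  ],
  "angular": [
    [0, 0, 0],
    [0, 0, 0],
    [0, 0, 0],
    [0, 0, 0],
    [0, 0, 0],
    [0, 0, 0],
    [0, 0, 0],
    [0, 0, 0]
  ],
  "hand": -0.4
}}

```text
time: 20.45
tool_pos: [0.4992, 0.1208, 0.0289]
tcp_rot: [0.0, 0.773, -0.635, -0.0]
force: [-0.1, -0.3, 0.8]
grip_width: 0.7
grip_force: 0.0
```

{"name": "carry_out", "arguments": {
  "translation": [
    [0, 0, -10],
    [0, 0, -35],
    [0, 0, -75],
    [0, 0, -110],
    [0, 0, -125],
    [0, 0, -130],
    [0, 0, -130],
    [0, 0, -130]
  ],
  "angular": [
    [0, 0, 0],
    [0, 0, 0],
    [0, 0, 0],
    [0, 0, 0],
    [0, 0, 0],
    [0, 0, 0],
    [0, 0, 0],
    [0, 0, 0]
  ]
}}

```text
time: 21.45
tool_pos: [0.4986, 0.1204, 0.1578]
tcp_rot: [0.001, 0.773, -0.635, -0.0]
force: [0.3, 0.2, -0.4]
grip_width: 0.699
grip_force: 0.0
```

```bash
python3 -c "
from h import *
go(*gw(0,-.0595),.160,11.23)"
```

```text
t 21.45 pos [0.4986 0.1204 0.1578] -> mm [ 1.124e+02 -1.000e-01 -2.100e+00] rotdeg [ 1.200e-01  6.000e-02 -9.002e+01]
```

{"name": "carry_out", "arguments": {
  "translation": [
    [12, 0, 0],
    [28, 0, 0],
    [45, 0, 0],
    [62, 0, 0],
    [80, 0, 0],
    [95, 0, 0],
    [106, 0, 0],
    [112.4, 0, 0]
  ],
  "angular": [
    [0, 0, -10.6],
    [0, 0, -21.2],
    [0, 0, -31.8],
    [0, 0, -42.4],
    [0, 0, -53],
    [0, 0, -63.6],
    [0, 0, -74.2],
    [0, 0, -84.8]
  ]
}}

```text
time: 22.45
tool_pos: [0.5206, 0.0098, 0.1578]
tcp_rot: [0.0, 0.998, 0.055, -0.001]
force: [0.1, -1.0, 0.4]
grip_width: 0.696
grip_force: 0.0
```

```bash
python3 -c "
from h import *
go(.5203,.0104,.062,11.23)"
```

```text
t 22.45 pos [0.5206 0.0098 0.1578] -> mm [-0.1 -0.7 95.8] rotdeg [ 0.03  0.12 -4.9 ]
```

{"name": "carry_out", "arguments": {
  "translation": [
    [0, -0.5, 15],
    [0, -0.7, 45],
    [0, -0.7, 75],
    [0, -0.7, 90],
    [0, -0.7, 95.5],
    [0, -0.7, 95.5],
    [0, -0.7, 95.5],
    [0, -0.7, 95.5]
  ],
  "angular": [
    [0, 0, -4.9],
    [0, 0, -4.9],
    [0, 0, -4.9],
    [0, 0, -4.9],
    [0, 0, -4.9],
    [0, 0, -4.9],
    [0, 0, -4.9],
    [0, 0, -4.9]
  ]
}}

```text
time: 23.45
tool_pos: [0.5215, 0.0114, 0.0643]
tcp_rot: [-0.0, 0.995, 0.095, 0.001]
force: [0.8, -0.7, -0.3]
grip_width: 0.701
grip_force: 0.0
```

{"name": "carry_out", "arguments": {
  "translation": [
    [0, 0, 0],
    [0, 0, 0],
    [0, 0, 0],
    [0, 0, 0],
    [0, 0, 0],
    [0, 0, 0],
    [0, 0, 0],
    [0, 0, 0]
  ],
  "angular": [
    [0, 0, 0],
    [0, 0, 0],
    [0, 0, 0],
    [0, 0, 0],
    [0, 0, 0],
    [0, 0, 0],
    [0, 0, 0],
    [0, 0, 0]
  ],
  "hand": 1,
  "grip_force": 20
}}

```text
time: 24.45
tool_pos: [0.521, 0.0111, 0.0634]
tcp_rot: [0.0, 0.995, 0.095, -0.0]
force: [-0.1, -1.6, -0.4]
grip_width: 0.135
grip_force: 20.0
```

{"name": "carry_out", "arguments": {
  "translation": [
    [0, -5, 0],
    [0, -16, 0],
    [0, -28, 0],
    [0, -39, 0],
    [0, -45, 0],
    [0, -49, 0],
    [0, -53, 0],
    [0, -57, 0]
  ],
  "angular": [
    [0, 0, 0],
    [0, 0, 0],
    [0, 0, 0],
    [0, 0, 0],
    [0, 0, 0],
    [0, 0, 0],
    [0, 0, 0],
    [0, 0, 0]
  ]
}}

```text
time: 25.45
tool_pos: [0.5099, 0.0669, 0.0634]
tcp_rot: [0.0, 0.995, 0.095, -0.0]
force: [0.3, -6.3, 0.9]
grip_width: 0.137
grip_force: 20.0
```

{"name": "carry_out", "arguments": {
  "translation": [
    [0, -2, 0],
    [0, -4, 0],
    [0, -6, 0],
    [0, -7, 0],
    [0, -8, 0],
    [0, -9, 0],
    [0, -10, 0],
    [0, -11, 0]
  ],
  "angular": [
    [0, 0, 0],
    [0, 0, 0],
    [0, 0, 0],
    [0, 0, 0],
    [0, 0, 0],
    [0, 0, 0],
    [0, 0, 0],
    [0, 0, 0]
  ]
}}

```text
time: 26.45
tool_pos: [0.5078, 0.0775, 0.0634]
tcp_rot: [0.0, 0.995, 0.095, -0.0]
force: [0.2, -7.0, 1.6]
grip_width: 0.133
grip_force: 20.0
```

{"name": "carry_out", "arguments": {
  "translation": [
    [0, -0.7, 0],
    [0, -1.4, 0],
    [0, -2.1, 0],
    [0, -2.8, 0],
    [0, -3.5, 0],
    [0, -4, 0],
    [0, -4.5, 0],
    [0, -4.5, 0]
  ],
  "angular": [
    [0, 0, 0],
    [0, 0, 0],
    [0, 0, 0],
    [0, 0, 0],
    [0, 0, 0],
    [0, 0, 0],
    [0, 0, 0],
    [0, 0, 0]
  ]
}}

```text
time: 27.45
tool_pos: [0.5069, 0.082, 0.0634]
tcp_rot: [0.0, 0.995, 0.095, -0.0]
force: [-0.3, -6.3, 1.4]
grip_width: 0.136
grip_force: 20.0
```

{"name": "carry_out", "arguments": {
  "translation": [
    [0, -0.7, 0],
    [0, -1.4, 0],
    [0, -2.1, 0],
    [0, -2.8, 0],
    [0, -3.3, 0],
    [0, -3.8, 0],
    [0, -4, 0],
    [0, -4, 0]
  ],
  "angular": [
    [0, 0, 0],
    [0, 0, 0],
    [0, 0, 0],
    [0, 0, 0],
    [0, 0, 0],
    [0, 0, 0],
    [0, 0, 0],
    [0, 0, 0]
  ]
}}

```text
time: 28.45
tool_pos: [0.5067, 0.0829, 0.0634]
tcp_rot: [0.002, 0.995, 0.095, -0.001]
force: [10.4, -23.7, -1.2]
grip_width: 0.137
grip_force: 20.0
```

{"name": "carry_out", "arguments": {
  "translation": [
    [0, 1, 0],
    [0, 2, 0],
    [0, 2.5, 0],
    [0, 2.5, 0],
    [0, 2.5, 0],
    [0, 2.5, 0],
    [0, 2.5, 0],
    [0, 2.5, 0]
  ],
  "angular": [
    [0, 0, 0],
    [0, 0, 0],
    [0, 0, 0],
    [0, 0, 0],
    [0, 0, 0],
    [0, 0, 0],
    [0, 0, 0],
    [0, 0, 0]
  ]
}}

```text
time: 29.45
tool_pos: [0.5067, 0.0828, 0.0634]
tcp_rot: [0.001, 0.995, 0.095, -0.0]
force: [1.5, -9.1, 0.7]
grip_width: 0.137
grip_force: 20.0
```

{"name": "carry_out", "arguments": {
  "translation": [
    [0, 0, 0],
    [0, 0, 0],
    [0, 0, 0],
    [0, 0, 0],
    [0, 0, -20],
    [0, 0, -60],
    [0, 0, -90],
    [0, 0, -100]
  ],
  "angular": [
    [0, 0, 0],
    [0, 0, 0],
    [0, 0, 0],
    [0, 0, 0],
    [0, 0, 0],
    [0, 0, 0],
    [0, 0, 0],
    [0, 0, 0]
  ],
  "hand": -0.3
}}

```text
time: 30.45
tool_pos: [0.5079, 0.0844, 0.1654]
tcp_rot: [-0.001, 0.995, 0.095, 0.002]
force: [0.6, 0.0, 0.4]
grip_width: 0.648
grip_force: 0.0
```

```bash
python3 -c "
from h import *
go(*gw(.105,-.06),.162,-2.4)
c=optics.read_camera('top');f=c['frame'][:,:,::-1]
cv2.imwrite('pics/t4.png',cv2.resize(f[155:265,195:315],None,fx=5,fy=5,interpolation=2))
w=optics.read_camera('wrist');f=w['frame'][:,:,::-1]
print(proj(w,[[*gw(.105,-.06),.043]]),w['K'][0,0])
cv2.imwrite('pics/w4.png',cv2.resize(f[0:300,130:530],None,fx=2,fy=2,interpolation=2))"
```

```text
t 30.45 pos [0.5079 0.0844 0.1654] -> mm [103.4  75.2   3.7] rotdeg [-0.08 -0.18 13.33]
[[366.01705531  84.98891681]] 307.4168300958367
```

View pics/w4.png

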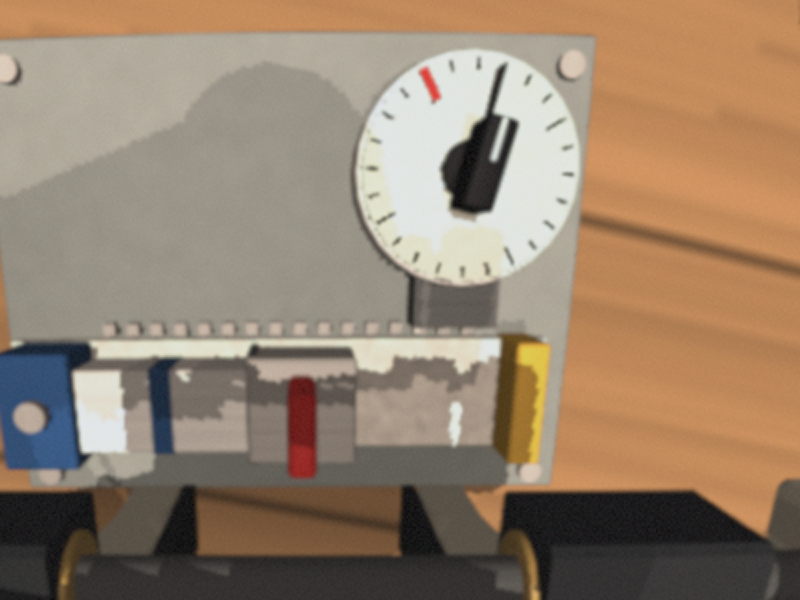

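The wrist view shows the block snug and parallel between the blue backstop (x≈75) and the carriage (x≈250). The dial centre is near (469,167), the red mark runs (424,70)–(437,100) and the pointer tip is at (504,65).

```bash
cat >> h.py <<'E'
def dial(c,pts,S,a0=G[0]):
    P=lambda p,z:at(c,S(*p),z)[:2]
    ctr=gw(.105,-.06)
    for n,p,z,cc in pts:
        d=P(p,z)-(P(cc,.043) if cc else ctr); print(n,'r',np.hypot(*d).round(4),'gauge deg',(np.degrees(np.arctan2(d[1],d[0]))-a0).round(2))
E
python3 - <<'E'
from h import *
w=optics.read_camera('wrist')
S=lambda u,v:(130+u/2-.25,v/2-.25)
C=(469,167)
dial(w,[('z',(430.5,85),.043,C),('z-known',(430.5,85),.043,None),('tip',(504,65),.046,C),('tip-known',(504,65),.046,None),('L',(359,167),.043,C),('R',(579,167),.043,C),('T',(469,51),.043,C)],S)
a=at(w,S(504,65),.046)[:2]-at(w,S(491,114),.046)[:2]; print('line',np.degrees(np.arctan2(a[1],a[0]))-G[0])
f=w['frame'].astype(int); m=(f[:,:,0]>150)&(f[:,:,1]<110)&(f[:,:,2]<110); m[75:]=0
ys,xs=np.nonzero(m); print('red px',xs.mean(),ys.mean(),len(xs))
for q in ((xs.mean(),ys.mean()),): dial(w,[('zred',q,.043,None)],lambda u,v:(u,v))
go(*gw(.105,-.06),.062,-2.4)
E
```

```text
z r 0.0371 gauge deg 28.92
z-known r 0.0386 gauge deg 31.01
tip r 0.0415 gauge deg -16.19
tip-known r 0.0415 gauge deg -13.46
L r 0.0473 gauge deg 90.12
R r 0.0481 gauge deg -89.37
T r 0.0458 gauge deg 3.08
line -12.657770221381643
red px 230.47169811320754 39.20754716981132 106
zred r 0.1206 gauge deg 72.69
t 30.6 pos [0.5068 0.0839 0.1632] -> mm [104.6  75.  101.2] rotdeg [-0.02 -0.   13.31]
```

{"name": "carry_out", "arguments": {
  "translation": [
    [12, 9, 0],
    [32, 23, 0],
    [55, 39, 0],
    [78, 56, 0],
    [95, 68, 0],
    [103, 73, 0],
    [104.8, 74, 0],
    [104.8, 74, 0]
  ],
  "angular": [
    [0, 0, 2],
    [0, 0, 5],
    [0, 0, 8],
    [0, 0, 11],
    [0, 0, 13.3],
    [0, 0, 13.3],
    [0, 0, 13.3],
    [0, 0, 13.3]
  ]
}}

```text
time: 31.6
tool_pos: [0.6235, 0.0311, 0.1631]
tcp_rot: [0.0, 1.0, -0.021, -0.0]
force: [0.1, 0.3, -0.8]
grip_width: 0.652
grip_force: 0.0
```

```bash
python3 -c "
from h import *
go(*gw(.1053,-.059),.050,-3.0)"
```

```text
t 31.6 pos [0.6235 0.0311 0.1631] -> mm [ 3.000e-01 -1.000e-01  1.131e+02] rotdeg [0.01 0.04 0.63]
```

{"name": "carry_out", "arguments": {
  "translation": [
    [0, 0, 25],
    [0, 0, 60],
    [0, 0, 90],
    [0, 0, 106],
    [0, 0, 113],
    [0, 0, 113],
    [0, 0, 113],
    [0, 0, 113]
  ],
  "angular": [
    [0, 0, 0.6],
    [0, 0, 0.6],
    [0, 0, 0.6],
    [0, 0, 0.6],
    [0, 0, 0.6],
    [0, 0, 0.6],
    [0, 0, 0.6],
    [0, 0, 0.6]
  ]
}}

```text
time: 32.6
tool_pos: [0.6244, 0.0312, 0.0514]
tcp_rot: [-0.0, 1.0, -0.026, 0.001]
force: [-0.7, -0.5, 0.8]
grip_width: 0.648
grip_force: 0.0
```

{"name": "carry_out", "arguments": {
  "translation": [
    [0, 0, 0],
    [0, 0, 0],
    [0, 0, 0],
    [0, 0, 0],
    [0, 0, 0],
    [0, 0, 0],
    [0, 0, 0],
    [0, 0, 0]
  ],
  "angular": [
    [0, 0, 0],
    [0, 0, 0],
    [0, 0, 0],
    [0, 0, 0],
    [0, 0, 0],
    [0, 0, 0],
    [0, 0, 0],
    [0, 0, 0]
  ],
  "hand": 1,
  "grip_force": 15
}}

```text
time: 33.6
tool_pos: [0.6239, 0.0312, 0.0504]
tcp_rot: [-0.0, 1.0, -0.026, 0.0]
force: [-0.0, 1.4, 0.5]
grip_width: 0.144
grip_force: 15.0
```

{"name": "carry_out", "arguments": {
  "translation": [
    [0, 0, 0],
    [0, 0, 0],
    [0, 0, 0],
    [0, 0, 0],
    [0, 0, 0],
    [0, 0, 0],
    [0, 0, 0],
    [0, 0, 0]
  ],
  "angular": [
    [0, 0, -6],
    [0, 0, -13],
    [0, 0, -20],
    [0, 0, -27],
    [0, 0, -34],
    [0, 0, -40],
    [0, 0, -44.5],
    [0, 0, -44.5]
  ]
}}

```text
time: 34.6
tool_pos: [0.6239, 0.0311, 0.0504]
tcp_rot: [0.0, 0.935, 0.354, 0.0]
force: [0.4, 1.0, -0.7]
grip_width: 0.144
grip_force: 15.0
```

{"name": "carry_out", "arguments": {
  "translation": [
    [0, 0, 0],
    [0, 0, 0],
    [0, 0, 0],
    [0, 0, 0],
    [0, 0, -20],
    [0, 0, -60],
    [0, 0, -90],
    [0, 0, -100]
  ],
  "angular": [
    [0, 0, 0],
    [0, 0, 0],
    [0, 0, 0],
    [0, 0, 0],
    [0, 0, 0],
    [0, 0, 0],
    [0, 0, 0],
    [0, 0, 0]
  ],
  "hand": -0.3
}}

```text
time: 35.6
tool_pos: [0.6249, 0.0313, 0.1527]
tcp_rot: [0.0, 0.935, 0.354, 0.002]
force: [-0.1, 0.0, 0.5]
grip_width: 0.65
grip_force: 0.0
```

```bash
python3 -c "
from h import *
w=optics.read_camera('wrist');f=w['frame'][:,:,::-1]
p=proj(w,[[*gw(.105,-.06),.043]])[0];print(p,pose()[0]['tool_pos'],pose()[0]['tcp_rot'])
x,y=max(0,int(p[0])-80),max(0,int(p[1])-60);print(x,y)
a=cv2.resize(f[y:y+150,x:x+160],None,fx=5,fy=4,interpolation=2) if 0 else cv2.resize(f[y:y+150,x:x+200],None,fx=4,fy=4,interpolation=2)
cv2.imwrite('pics/w5.png',a)"
```

```text
[279.06562091 206.10702184] [0.62485055 0.03126395 0.15288307] [1.72175634e-04 9.35067356e-01 3.54466144e-01 1.66192476e-03]
199 146
```

View pics/w5.png

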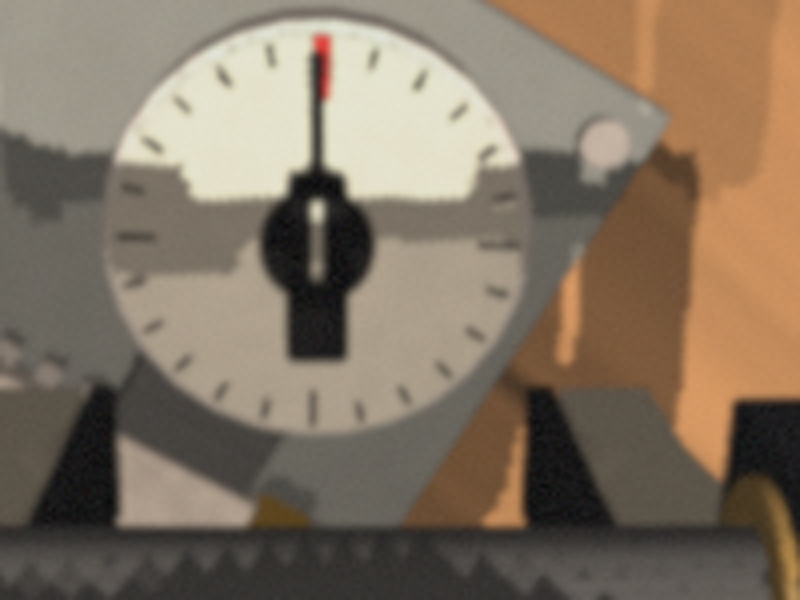

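The pointer is at about (316.5,60) and the centre of the red mark at about (322,45), so the pointer is one to two degrees anticlockwise of zero. I'll measure this at subpixel level.

```bash
cat > m.py <<'E'
from h import *
w=optics.read_camera('wrist'); f=w['frame'].astype(float); p=proj(w,[[*gw(.105,-.06),.043]])[0]; c0=int(p[0])
A=f[140:230,c0-30:c0+30]
for r in range(152,190,2):
    row=f[r,c0-14:c0+15]; red=np.clip(row[:,0]-row[:,1]-40,0,None); dk=np.clip(130-row[:,0],0,None); x=np.arange(c0-14,c0+15)
    print(r,'red %.2f w%.1f'%((red*x).sum()/max(red.sum(),1),red.sum()/150),'dark %.2f w%.1f'%((dk*x).sum()/max(dk.sum(),1),dk.sum()/100))
for (n,r0,r1,a,b) in(('opp',243,254,c0-8,c0+8),):
    s=np.clip(150-f[r0:r1,a:b,0],0,None)
    s=np.clip(s-np.median(s),0,None); print(n,(s.sum(0)*np.arange(a,b)).sum()/s.sum())
# white rim -> ellipse centre
print(f[155:158,c0-4:c0+8].astype(int).tolist())
E
python3 m.py
```

```text
152 red 0.00 w0.0 dark 0.00 w0.0
154 red 279.31 w0.8 dark 0.00 w0.0
156 red 279.28 w2.4 dark 0.00 w0.0
158 red 279.71 w1.5 dark 0.00 w0.0
160 red 280.14 w0.7 dark 277.90 w1.5
162 red 280.20 w0.6 dark 278.02 w1.4
164 red 280.14 w0.6 dark 277.99 w1.3
166 red 280.02 w0.9 dark 277.76 w1.1
168 red 280.02 w0.8 dark 277.79 w1.1
170 red 280.00 w0.0 dark 278.00 w1.1
172 red 0.00 w0.0 dark 277.90 w0.9
174 red 0.00 w0.0 dark 277.84 w0.9
176 red 0.00 w0.0 dark 277.82 w0.9
178 red 0.00 w0.0 dark 277.85 w0.9
180 red 0.00 w0.0 dark 277.93 w0.9
182 red 0.00 w0.0 dark 278.09 w0.8
184 red 0.00 w0.0 dark 278.05 w0.9
186 red 0.00 w0.0 dark 277.92 w1.4
188 red 0.00 w0.0 dark 277.85 w4.4
opp 277.26395939086296
[[[223, 222, 198], [217, 203, 177], [210, 154, 135], [214, 103, 91], [220, 88, 78], [219, 91, 80], [220, 136, 119], [221, 191, 169], [227, 222, 199], [228, 226, 206], [226, 224, 204], [224, 222, 199]], [[226, 224, 200], [219, 207, 180], [208, 154, 134], [214, 97, 84], [222, 69, 62], [223, 77, 69], [224, 135, 118], [225, 195, 172], [228, 223, 200], [228, 227, 206], [228, 226, 205], [228, 226, 205]], [[226, 224, 201], [217, 208, 180], [193, 155, 135], [186, 92, 80], [207, 63, 56], [219, 75, 66], [221, 131, 115], [224, 196, 171], [228, 224, 201], [228, 227, 206], [229, 227, 208], [229, 227, 206]]]
```

{"name": "carry_out", "arguments": {
  "translation": [
    [0, 0, 20],
    [0, 0, 50],
    [0, 0, 80],
    [0, 0, 94],
    [0, 0, 100],
    [0, 0, 100],
    [0, 0, 100],
    [0, 0, 100]
  ],
  "angular": [
    [0, 0, 0],
    [0, 0, 0],
    [0, 0, 0],
    [0, 0, 0],
    [0, 0, 0],
    [0, 0, 0],
    [0, 0, 0],
    [0, 0, 0]
  ]
}}

```text
time: 36.7
tool_pos: [0.6244, 0.0312, 0.0514]
tcp_rot: [0.0, 0.935, 0.354, 0.001]
force: [-0.5, -0.1, 0.7]
grip_width: 0.648
grip_force: 0.0
```

{"name": "carry_out", "arguments": {
  "translation": [
    [0, 0, 0],
    [0, 0, 0],
    [0, 0, 0],
    [0, 0, 0],
    [0, 0, 0],
    [0, 0, 0],
    [0, 0, 0],
    [0, 0, 0]
  ],
  "angular": [
    [0, 0, 0],
    [0, 0, 0],
    [0, 0, 0],
    [0, 0, 0],
    [0, 0, 0],
    [0, 0, 0],
    [0, 0, 0],
    [0, 0, 0]
  ],
  "hand": 1
}}

```text
time: 37.7
tool_pos: [0.6239, 0.0311, 0.0504]
tcp_rot: [-0.0, 0.935, 0.354, -0.0]
force: [0.4, 0.3, 0.1]
grip_width: 0.145
grip_force: 15.0
```

{"name": "carry_out", "arguments": {
  "translation": [
    [0, 0, 0],
    [0, 0, 0],
    [0, 0, 0],
    [0, 0, 0],
    [0, 0, 0],
    [0, 0, 0],
    [0, 0, 0],
    [0, 0, 0]
  ],
  "angular": [
    [0, 0, 0.5],
    [0, 0, 1],
    [0, 0, 1.4],
    [0, 0, 1.4],
    [0, 0, 1.4],
    [0, 0, 1.4],
    [0, 0, 1.4],
    [0, 0, 1.4]
  ]
}}

```text
time: 38.7
tool_pos: [0.6239, 0.0311, 0.0504]
tcp_rot: [-0.0, 0.939, 0.343, -0.0]
force: [0.7, 0.0, -1.0]
grip_width: 0.149
grip_force: 15.0
```

{"name": "carry_out", "arguments": {
  "translation": [
    [0, 0, 0],
    [0, 0, 0],
    [0, 0, 0],
    [0, 0, 0],
    [0, 0, -20],
    [0, 0, -60],
    [0, 0, -90],
    [0, 0, -100]
  ],
  "angular": [
    [0, 0, 0],
    [0, 0, 0],
    [0, 0, 0],
    [0, 0, 0],
    [0, 0, 0],
    [0, 0, 0],
    [0, 0, 0],
    [0, 0, 0]
  ],
  "hand": -0.3
}}

```text
time: 39.7
tool_pos: [0.6249, 0.0313, 0.1527]
tcp_rot: [0.0, 0.939, 0.343, 0.002]
force: [0.8, 0.0, -0.4]
grip_width: 0.653
grip_force: 0.0
```

```bash
python3 m.py | head -20; python3 -c "
from h import *
w=optics.read_camera('wrist')['frame'][:,:,::-1];t=optics.read_camera('top')['frame'][:,:,::-1]
a=cv2.resize(w[140:260,215:345],(390,360),interpolation=2);b=cv2.resize(t[155:265,195:315],(400,366),interpolation=2)[:360]
cv2.imwrite('pics/m6.png',np.hstack([a,b]))"
```

```text
152 red 0.00 w0.0 dark 0.00 w0.0
154 red 278.00 w0.1 dark 0.00 w0.0
156 red 277.99 w2.4 dark 0.00 w0.0
158 red 278.23 w1.7 dark 0.00 w0.0
160 red 279.06 w0.1 dark 277.58 w0.7
162 red 0.00 w0.0 dark 277.88 w1.2
164 red 0.00 w0.0 dark 277.93 w1.2
166 red 0.00 w0.0 dark 277.89 w1.1
168 red 0.00 w0.0 dark 277.72 w0.9
170 red 0.00 w0.0 dark 277.65 w1.2
172 red 0.00 w0.0 dark 277.80 w1.0
174 red 0.00 w0.0 dark 277.80 w1.0
176 red 0.00 w0.0 dark 277.85 w1.4
178 red 0.00 w0.0 dark 277.68 w1.0
180 red 0.00 w0.0 dark 277.62 w0.9
182 red 0.00 w0.0 dark 277.65 w0.9
184 red 0.00 w0.0 dark 277.74 w0.8
186 red 0.00 w0.0 dark 277.86 w0.9
188 red 0.00 w0.0 dark 278.14 w1.9
opp 277.7171052631579
```

View pics/m6.png

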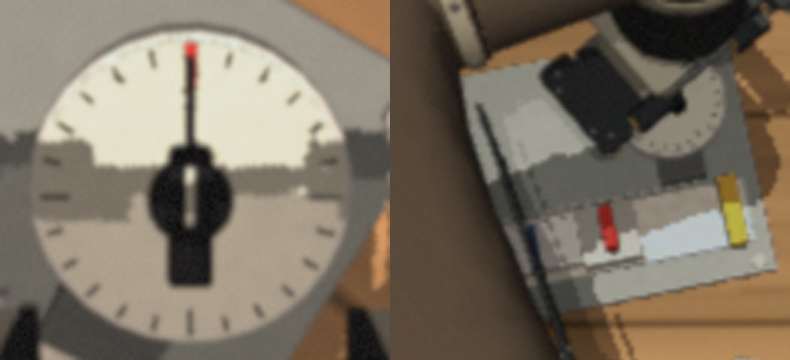

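The pointer is at column 277.8 and the red mark at 278.0, so they coincide. The block looked snug, and the gripper is clear of everything. I'll hand it in.

```bash
python3 -c "
from bench import env
print(env.sign_off())"
```

```text
the job is handed in; nothing more can be done
None
```

I handed the job in at about 40 s: the block is held snug between the carriage and the blue backstop, and the pointer is on the red zero mark to within about 0.3° in the last picture. The sign-off gave no verdict.

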